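# Bring the cross-slide back to its mark with the backlash taken up

## Robot

A 6-joint arm with a two-finger parallel gripper is mounted at the origin on the work surface. World frame = base frame: x ahead of the robot, y to its left, z up, the work surface at z = 0. Lengths are in mm, angles in rad, forces in N, time in s.
With the tool pointing down it reaches from about 350 to 775 mm from the base axis. Payload 7.3 kg.
Tool frame: the origin (TCP) lies at the very end of the fingers, on their centre line; the grasp point (between the pads) lies 19 mm behind it; x points along the fingers, z is the direction in which the jaws open and shut, and the axes are right-handed (so a half turn about x gives the same grasp; the last joint's range is limited). The gripper opens to 92 mm and grips with 3 to 60 N. Pads are 19 mm wide; open, the fingers measure 130 mm over their backs; the gripper's body (75 mm by 190 mm) begins 47 mm behind the grasp point.
Start: joints at [1.107, 0.342, 1.524, -0, 1.275, -0.146], TCP at [164.036, 498.735, 226.741] pointing down, gripper open.
Joint ranges: [-2.53, 2.53], [-0.77, 2.02], [0.04, 2.7], [-1, 4.14], [0.28, 2.66], [-3.11, 3.11]. Speed limits (rad/s): [2.57, 2.57, 3.14, 3.14, 3.14, 3.14].

## Interface

Orientations are given as [roll, pitch, yaw] about the fixed x, y, z axes, in that order (R = Rz(yaw) Ry(pitch) Rx(roll)).
In Python, from plant import * gives the robot as it stands.
- The arm moves only by the shell command python3 -m creep 'ROWS'. ROWS is JSON, a list of rows, each an object of numbers: "tx", "ty", "tz": the shift along the tool's x, y, z in cm; "wx", "wy", "wz": the turn, a rotation vector about the tool's x, y, z in rad; "gripper": the closure, from -1 (fully open) to 1 (shut). A call has 1 to 8 rows; each row is the pose to reach, as a shift and turn from the pose commanded when the call began, along the tool's axes at that moment; what a row does not reach only later rows make up. A row lasts 1/12 s, in which the tool goes at most 41.7 mm and 7.16 degrees, less where a joint would pass 70% of its speed; a pose out of reach is approached as far as the arm can. A call with a gripper value outside its range is refused whole. The fingers move at their own pace and stop on an object; the grip force is fixed at half the most. Time passes only in rows, so rows that repeat a pose let the fingers close. It gives the time, the measured TCP pose, the force and the opening at its end, in the units of the state.
- get_obs(): the state, without advancing time (a new reading comes with each control period).
- capture(name): name is "scene" or "top" or "wrist"; returns a dict with "frame" (384x512x3 uint8, red, green, blue), "z_map" (384x512 float32, mm along the optical axis (not along the pixel's ray), 0 where there is no reading), "vertical_fov" (degrees; the focal length in pixels is half the picture's height over the tangent of half this angle, whatever the lens; pixels are square), "cx", "cy" (the principal point, pixels), "k1" (the pictures are not rectified: a ray, as slopes to the right and down, at radius r is drawn at 1 + k1 r^2 times it, then the intrinsics apply), "xyz" and "rotation" of the camera in the world. Camera axes: x right, y down, z forward; pixel columns grow to the right and rows downward; lengths in mm; the calibration is good to about 2 mm. A picture is of the moment at which its call begins.
- close_job(): hands the job in, once; it reports no verdict.
The state is a dict: "time": time; "joint_positions": joint angles; "dq": joint speeds; "tau": joint torques, N m; "tool_pos": TCP position; "tcp_rot": TCP orientation; "contact_force": force on the tool from outside, world axes, zero at the start; "moment": the same for the moment, N m; "grip_width": finger opening in mm.
Only numpy, scipy, OpenCV 4.12 (cv2) and the standard library are available. Lean on these libraries where they do the work, as an engineer would, in place of code of your own. Each camera call takes 0.05 s, during which the arm holds its last target.

## Task

The cross-slide's top table has been wound past its setting: the red mark on its handwheel dial stands clockwise beyond the white index line. Wind that handwheel back anticlockwise to about a quarter turn past the line, then come forward clockwise until the red mark just reaches the line, so that the backlash is taken up clockwise, and let go of the handle. Stay within this one turn of the wheel, and leave the lower handwheel and the loose things as they are.

Things in the scene. Friction and masses are not known exactly. Their poses are not given: they have to be found in the camera images.
- cross_table: Compound cross-slide table, dark blue-grey castings, bolted on an 18 mm plywood board and fixed to the bench; it may stand anywhere, turned a little. Origin at the board's underside below the machine's middle. +z up; +y along the top table to its handwheel end; -x to the side of the smaller lower handwheel. The board spans x -105..140, y -140..140 mm.
- table_top (a point): Middle of the machine's steel T-slotted top table, on its surface, 128 mm above the bench. The top table spans 70 mm either side along the machine's x and y -165..181 mm. A rust-brown drill vice with an aluminium bar stands on it, up to 193 mm above the bench and from y -182 to 32 mm.
- wheel_hub (a point): On the top table's handwheel axis at the disc's outer face: machine y 214 mm, 100 mm up, facing the machine's +y. Cast aluminium disc, 110 mm in diameter; a nut stands out 9 mm. Clockwise means as seen facing that outer face: the top goes towards the machine's -x. It takes about 2 N at the handle through the slack, 8 N while driving the table, and stays where it is left.
- handle_grip (a point): Grip point on the handwheel's black cylindrical handle: on its centre line, 51 mm out from the disc's face. The handle is 21 mm in diameter, parallel to the axis, 42 mm from it, 1 to 73 mm out from the face, and spins freely on its spindle, so a gripper from above can crank it without turning. With the red mark on the line it stands 0.2 rad clockwise of straight up.
- red_mark (a point): Red painted line, 5 mm wide, straight across the rim of the steel dial collar (60 mm in diameter, 18 mm wide, 40 divisions) and on across the rim of the handwheel beside it; the point is on the collar, 30 mm from the axis. Dial, wheel and handle turn as one; the mark lies 0.2 rad anticlockwise of the handle. At the start it is 0.25 to 1.1 rad clockwise of the index line.
- index_line (a point): White index line, 2.6 mm wide, along the top of the dark bearing bracket next to the dial; the point is at the line's end at the dial, 30 mm straight above the wheel's axis. It does not turn.
- feed (a joint): How far the screw has really driven the top table, as an angle in rad, clockwise positive (2.5 mm of table travel a turn); 0 is the wanted setting. The angle of the red mark, clockwise from the index line, is feed + backlash.
- backlash (a joint): Where the handwheel stands within the 0.35 rad (20 degrees) of slack between it and the table: 0 = slack taken up clockwise (the wheel drives the table when turned clockwise), -0.35 = taken up anticlockwise (it drives when turned anticlockwise); in between the wheel turns without moving the table.
- lower_handle (a point): Middle of the black handle (18 mm in diameter, 55 mm long) on the smaller, 80 mm, handwheel of the lower slide at the machine's -x side. It has no red mark. To be left as it is.
- chuck_key: T-shaped steel chuck key, 90 mm bar and 75 mm shank, 19 mm high, lying on the top table near the handwheel end. Origin under the middle of its bar. To be left as it is.
- drill_chuck: Steel drill chuck with its arbor, 54 mm in diameter and 125 mm tall, standing jaws down. Origin at the centre of its underside. To be left as it is.
- hammer: Hammer lying flat, 260 mm long. Origin under the middle of its length. To be left as it is.
- spanner: Steel spanner lying flat, 180 mm long. Origin under the middle of its length. To be left as it is.
- tape_measure: Yellow and black tape measure, 78 x 40 x 64 mm. Origin at the centre of its underside. To be left as it is.
- v_block: Dark steel V-block, 90 x 60 x 56 mm. Origin at the centre of its underside. To be left as it is.
- mug: Blue mug, 82 mm in diameter and 95 mm tall. Origin at the centre of its underside. To be left as it is.

How it is judged:
By the outcome, as a careful person would: the job done as asked, in the order asked, and still so for the second after the job is handed in, with the robot touching nothing.
It also fails if it takes over 40 s, if anything falls off the work surface, if the arm or the gripper's body presses on something with over 40 N, if the wrist force passes 120 N, or if a joint passes its speed limit or range.

## Working session

There is one attempt and no reset: what is moved stays moved. The work goes in short steps, Python scripts to look and compute and a shell command to move; the robot and the scene stay as the last step left them, time stands still between calls to the robot, and variables do not carry over. Pictures are saved under pics/ and viewed, and the job is handed in when it is done.

```bash
mkdir -p pics; ls; cat > h.py <<'E'
from plant import *
import numpy as np, cv2
from scipy.spatial.transform import Rotation as R
def cam(n):
    c=capture(n); np.savez('last_%s.npz'%n,**{k:np.array(v) for k,v in c.items()}); return c
def load(n): 
    d=np.load('last_%s.npz'%n); return {k:d[k] for k in d}
def K(c):
    f=384/2/np.tan(np.radians(float(c['vertical_fov']))/2)
    return np.array([[f,0,c['cx']],[0,f,c['cy']],[0,0,1]],float)
def rot(c):
    r=np.array(c['rotation'],float)
    return r if r.shape==(3,3) else (R.from_euler('xyz',r).as_matrix() if r.size==3 else R.from_quat(r).as_matrix())
def ray(c,u,v):
    p=cv2.undistortPoints(np.array([[[u,v]]],float),K(c),np.array([float(c['k1']),0,0,0]))[0,0]
    return np.array([p[0],p[1],1.])
def pt(c,u,v,z=None):
    if z is None:
        z=c['z_map'][int(round(v)),int(round(u))]
    return rot(c)@(ray(c,u,v)*z)+np.array(c['xyz'])
def onz(c,u,v,h):
    d=rot(c)@ray(c,u,v); o=np.array(c['xyz']); return o+d*(h-o[2])/d[2]
def proj(c,P):
    q=rot(c).T@(np.array(P,float)-np.array(c['xyz']))
    o,_=cv2.projectPoints(q.reshape(1,1,3),np.zeros(3),np.zeros(3),K(c),np.array([float(c['k1']),0,0,0]));return o.ravel()
def save(im,name,s=1): cv2.imwrite('pics/'+name,cv2.resize(im[:,:,::-1],None,fx=s,fy=s,interpolation=cv2.INTER_CUBIC))
E
python3 - <<'E'
from h import *
print(get_obs())
for n in ['scene','top','wrist']:
    c=cam(n); save(c['frame'],n+'0.png',1.5); print(n,c['xyz'],c['rotation'],c['vertical_fov'],c['cx'],c['cy'],c['k1'])
E
```

```text
pics
{'time': 0.0, 'joint_positions': array([ 1.10698656e+00,  3.42698947e-01,  1.52499358e+00, -2.16618527e-05,
        1.27540294e+00, -1.45974379e-01]), 'dq': array([-0.00063202,  0.00089767,  0.00047146, -0.00022267, -0.00107095,
        0.00049779]), 'tau': array([-1.49016258e-03, -4.31244743e+01, -2.44213915e+01,  7.17689632e-02,
        5.60668192e-02, -1.29907166e-04]), 'tool_pos': array([163.86033401, 498.35332825, 226.06548497]), 'tcp_rot': array([ 3.00940098,  1.56929337, -2.02081706]), 'contact_force': array([-0.40713573,  0.66523838, -0.6638803 ]), 'moment': array([ 0.01671594, -0.02155194, -0.00227626]), 'grip_width': 91.98656610567082}
scene [1402.3406944    68.59937879 1123.94898779] [-2.43334283e+00  8.42529007e-04  1.70064283e+00] 50.58277120795335 258.4051387008347 190.04871640563923 -0.11887265140690521
top [ 185.99464306  -58.11554824 1934.2678558 ] [-2.94680828 -0.00669108 -1.55619602] 42.16632051336004 260.58605197539356 196.3208046991394 -0.18208130852182453
wrist [ 84.93969443 523.73396404 383.51011173] [2.83265306e+00 8.83899491e-04 1.25333941e+00] 62.90844022902016 262.082627158638 189.32006565044205 -0.0014801173191502052
```

View pics/scene0.png

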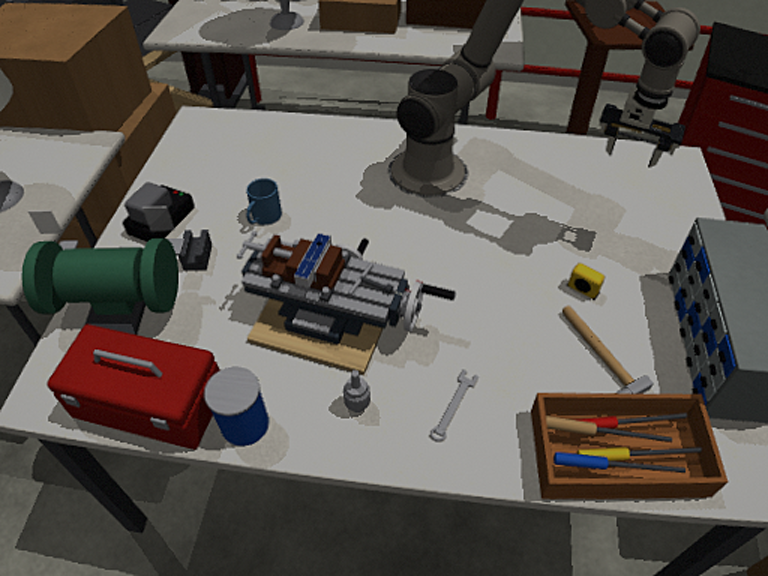

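View pics/top0.png

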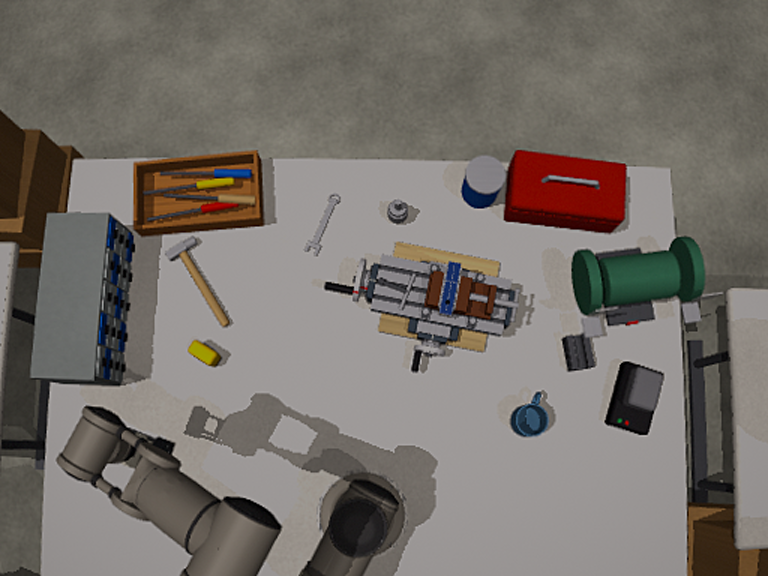

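View pics/wrist0.png

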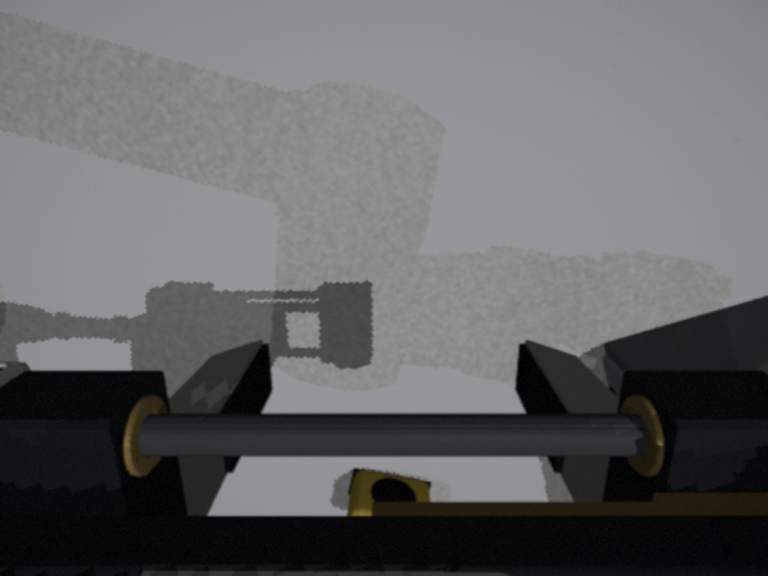

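The scene shows the cross-slide in the middle with its handwheel on world +y, the handle at about (440,294) in the enlarged scene picture and (340,288) in the enlarged top picture. Enlarging these.

```bash
python3 - <<'E'
from h import *
a=load('scene')['frame'][150:250,150:320]; b=load('top')['frame'][155:255,205:365]
save(a,'s1.png',4.5); save(b,'t1.png',4.5)
E
```

```text
(no output)
```

View pics/s1.png

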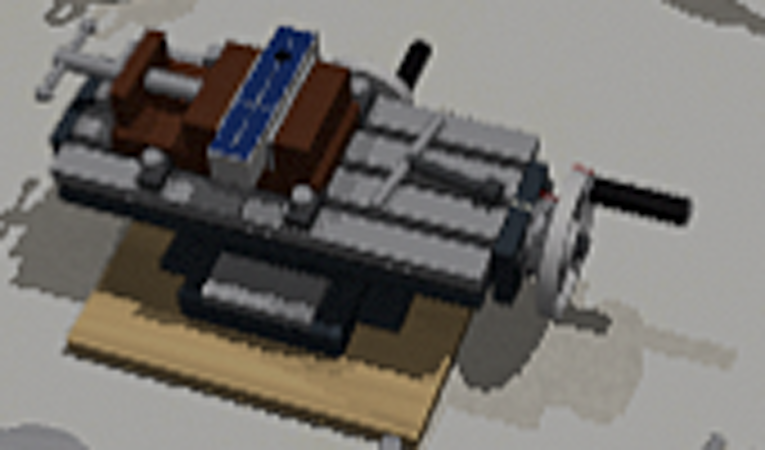

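View pics/t1.png

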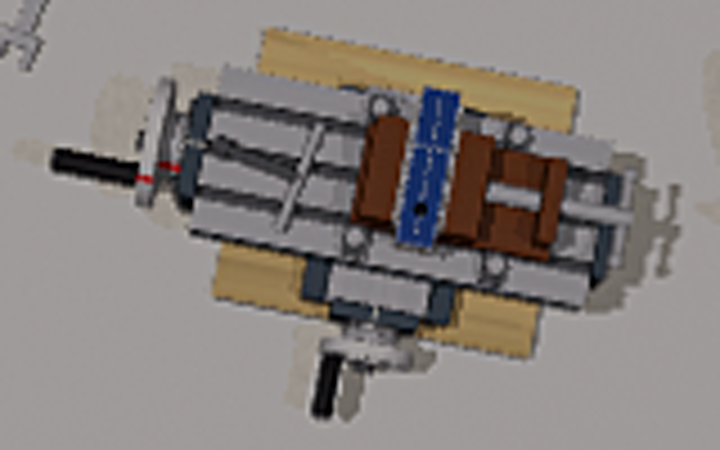

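The enlarged top crop shows the board corners at (265,28), (578,88), (533,357) and (213,298), the table corners, the handle from (52,160) to (137,173), and red marks at (170,168) on the collar and (146,180) on the rim. I'll fit the pose from these.

```bash
python3 - <<'E'
from h import *
from scipy.optimize import least_squares
c=load('top'); s=load('scene')
T=lambda x,y:(205+(x+.5)/4.5-.5,155+(y+.5)/4.5-.5)
S=lambda x,y:(150+(x+.5)/4.5-.5,150+(y+.5)/4.5-.5)
obs=[(c,T(265,28),(140,140,18)),(c,T(578,88),(140,-140,18)),(c,T(533,357),(-105,-140,18)),(c,T(213,298),(-105,140,18)),
(c,T(226,66),(70,181,128)),(c,T(188,234),(-70,181,128)),(c,T(613,142),(70,-165,128)),(c,T(590,308),(-70,-165,128)),
(s,S(418,445),(140,140,18)),(s,S(66,347),(140,-140,18)),(s,S(488,283),(70,181,128)),(s,S(540,138),(-70,181,128)),(s,S(55,150),(70,-165,128))]
def M(p,q): 
    a=p[2]; return np.array([p[0]+q[0]*np.cos(a)-q[1]*np.sin(a),p[1]+q[0]*np.sin(a)+q[1]*np.cos(a),q[2]+0.])
f=lambda p:np.concatenate([proj(k,M(p,q))-np.array(uv) for k,uv,q in obs])
r=least_squares(f,[450,-100,0],loss='soft_l1',x_scale=[100,100,.1]); print(r.x,np.round(f(r.x).reshape(-1,2),1).tolist())
np.save('pose.npy',r.x)
p=r.x
print('hub',M(p,(0,214,100)),'idx',M(p,(0,190,130)))
# handle along top view: both depth points
for nm,uv in [('htip',T(60,162)),('hmid',T(95,167)),('redcollar',T(170,168)),('redrim',T(146,180))]: 
    w=pt(c,*uv); print(nm,uv,w, 'machine', np.array([[np.cos(p[2]),np.sin(p[2])],[-np.sin(p[2]),np.cos(p[2])]])@(w[:2]-p[:2]))
for nm,uv in [('htip',S(680,205)),('hmid',S(640,197)),('redcollar',S(546,195)),('redrim',S(580,170))]: 
    w=pt(s,*uv); print(nm,uv,w, 'machine', np.array([[np.cos(p[2]),np.sin(p[2])],[-np.sin(p[2]),np.cos(p[2])]])@(w[:2]-p[:2]))
E
```

```text
[ 5.45372601e+02 -1.91141224e+02 -1.72655516e-01] [[0.6, 0.3], [0.2, -0.2], [0.2, 0.3], [0.5, 0.2], [-4.6, -0.1], [-3.4, -1.2], [0.4, -0.0], [-0.3, -0.4], [-0.8, -1.8], [-1.4, -1.4], [2.4, -0.2], [3.3, -0.2], [-2.5, 4.2]]
hub [582.13758364  19.67702997 100.        ] idx [578.01440799  -3.96613866 130.        ]
htip (217.94444444444446, 190.61111111111111) [559.33889601  92.53122025 138.64977279] machine [-34.9759933  281.85420468]
hmid (225.72222222222223, 191.72222222222223) [557.04087617  64.17216379 131.69314252] machine [-32.36778912 253.52199245]
redcollar (242.38888888888889, 191.94444444444446) [560.96180381   3.12153445 113.31117633] machine [-18.01672155 194.05267368]
redrim (237.05555555555554, 194.61111111111111) [542.81383657  21.09256805 151.67470994] machine [-38.98227063 208.63871205]
htip (300.72222222222223, 195.16666666666666) [562.84196648  94.17675083 130.71136735] machine [-31.80770687 284.0770935 ]
hmid (291.83333333333337, 193.38888888888889) [559.93475371  65.46322857 131.70361527] machine [-29.73874129 255.29102694]
redcollar (270.94444444444446, 192.94444444444446) [551.08932685  -2.24797208 113.19552768] machine [-26.819939   187.06691931]
redrim (278.5, 187.38888888888889) [543.37563301  20.89014987 135.40938389] machine [-38.39405172 208.53581948]
```

```bash
cat >> h.py <<'E'
P=np.load('pose.npy')
def M(q,p=None):
    p=P if p is None else p
    a=p[2]; return np.array([p[0]+q[0]*np.cos(a)-q[1]*np.sin(a),p[1]+q[0]*np.sin(a)+q[1]*np.cos(a),q[2]+0.])
def toM(w):
    a=P[2]; d=np.array(w[:2])-P[:2]; return np.array([np.cos(a)*d[0]+np.sin(a)*d[1],-np.sin(a)*d[0]+np.cos(a)*d[1],w[2]])
def cur():
    o=get_obs(); return np.array(o['tool_pos']),R.from_euler('xyz',o['tcp_rot']).as_matrix(),o
def Rgoal():
    a=P[2]; mx=np.array([np.cos(a),np.sin(a),0]); my=np.array([-np.sin(a),np.cos(a),0]); x=np.array([0,0,-1.])
    return x,mx,my
def delta(pos,Rg):
    p,r,o=cur(); return np.round(r.T@(np.array(pos)-p)/10,2), np.round(R.from_matrix(r.T@Rg).as_rotvec(),3)
E
python3 - <<'E'
from h import *
p,r,o=cur(); print(np.round(r,3)); c=load('wrist'); off=r.T@(np.array(c['xyz'])-p); print('cam offset tool',off)
x,mx,my=Rgoal()
s=np.sign(off[1]); y=-my*s; z=np.cross(x,y); Rg=np.c_[x,y,z]
np.save('Rg.npy',Rg)
print(delta(M((-33,265,225)),Rg), M((-33,265,225)))
E
```

```text
[[-0.    -0.95   0.312]
 [-0.001  0.312  0.95 ]
 [-1.     0.    -0.001]]
cam offset tool [-157.26669808   82.91690329   -0.83793997]
(array([  0.14, -50.69, -27.85]), array([-1.716e+00, -1.000e-03, -1.000e-03])) [558.38997503  75.58812981 225.        ]
```

```bash
python3 -m creep '[{"ty":-3.2,"tz":-1.8,"wx":-0.11},{"ty":-6.4,"tz":-3.6,"wx":-0.22},{"ty":-9.6,"tz":-5.3,"wx":-0.33},{"ty":-12.8,"tz":-7.0,"wx":-0.44},{"ty":-16,"tz":-8.8,"wx":-0.55},{"ty":-19.2,"tz":-10.6,"wx":-0.66},{"ty":-22.4,"tz":-12.3,"wx":-0.77},{"ty":-25.4,"tz":-14,"wx":-0.86}]'
python3 - <<'E'
from h import *
p,r,o=cur(); print(o['joint_positions'],p)
print(delta(M((-33,265,225)),np.load('Rg.npy')))
E
```

```text
[ 1.10701997e+00  3.42552313e-01  1.52474407e+00  7.95354902e-06
  1.27539824e+00 -1.46024293e-01] [163.88893309 498.46941488 226.22867738]
(array([  0.14, -50.69, -27.85]), array([-1.716e+00, -1.000e-03, -1.000e-03]))validation failed for argument at $[0]...
```

```bash
python3 -m creep --help | head -30; python3 -m creep '[{"tx":0,"ty":-3.2,"tz":-1.8,"wx":-0.11,"wy":0,"wz":0,"gripper":-1},{"tx":0,"ty":-6.4,"tz":-3.6,"wx":-0.22,"wy":0,"wz":0,"gripper":-1},{"tx":0,"ty":-9.6,"tz":-5.3,"wx":-0.33,"wy":0,"wz":0,"gripper":-1},{"tx":0,"ty":-12.8,"tz":-7.0,"wx":-0.44,"wy":0,"wz":0,"gripper":-1},{"tx":0,"ty":-16,"tz":-8.8,"wx":-0.55,"wy":0,"wz":0,"gripper":-1},{"tx":0,"ty":-19.2,"tz":-10.6,"wx":-0.66,"wy":0,"wz":0,"gripper":-1},{"tx":0,"ty":-22.4,"tz":-12.3,"wx":-0.77,"wy":0,"wz":0,"gripper":-1},{"tx":0,"ty":-25.4,"tz":-14,"wx":-0.86,"wy":0,"wz":0,"gripper":-1}]'
python3 - <<'E'
from h import *
p,r,o=cur(); print(o['joint_positions'],p)
print(delta(M((-33,265,225)),np.load('Rg.npy')))
E
```

```text
time: 0.82
tool_pos: [361.6, 285.8, 226.7]
tcp_rot: [0.079, 1.571, 2.195]
contact_force: [0.3, 1.0, 0.3]
grip_width: 91.8
[ 5.02083867e-01  2.24739865e-01  1.68955913e+00  2.93510803e-04
  1.22732764e+00 -1.61426085e+00] [361.64952058 285.80672829 226.66122498]
(array([  0.16,  -5.91, -28.18]), array([-0.853,  0.   ,  0.   ]))invalid input: not JSON, or not a number
```

```bash
python3 -m creep '[{"tx":0,"ty":-0.8,"tz":-3.6,"wx":-0.107,"wy":0,"wz":0,"gripper":-1},{"tx":0,"ty":-1.5,"tz":-7.2,"wx":-0.214,"wy":0,"wz":0,"gripper":-1},{"tx":0,"ty":-2.2,"tz":-10.8,"wx":-0.32,"wy":0,"wz":0,"gripper":-1},{"tx":0,"ty":-3,"tz":-14.4,"wx":-0.43,"wy":0,"wz":0,"gripper":-1},{"tx":0,"ty":-3.8,"tz":-18,"wx":-0.54,"wy":0,"wz":0,"gripper":-1},{"tx":0,"ty":-4.6,"tz":-21.6,"wx":-0.65,"wy":0,"wz":0,"gripper":-1},{"tx":0,"ty":-5.3,"tz":-25.2,"wx":-0.75,"wy":0,"wz":0,"gripper":-1},{"tx":0,"ty":-5.9,"tz":-28.2,"wx":-0.853,"wy":0,"wz":0,"gripper":-1}]'
python3 - <<'E'
from h import *
p,r,o=cur(); print(o['joint_positions'],p)
print(delta(M((-33,265,225)),np.load('Rg.npy')))
c=cam('wrist'); save(c['frame'],'w2.png',1.5)
E
```

```text
time: 1.48
tool_pos: [557.8, 73.3, 226.3]
tcp_rot: [0.773, 1.57, -2.543]
contact_force: [0.3, 1.0, -0.4]
grip_width: 92.0
[-5.48439357e-03  4.11631350e-01  1.41884636e+00 -1.99993777e-04
  1.31139477e+00 -2.97301058e+00] [557.7871833   73.28050706 226.32396249]
(array([ 0.13, -0.24, -0.02]), array([-0.001,  0.   , -0.   ]))
```

View pics/w2.png

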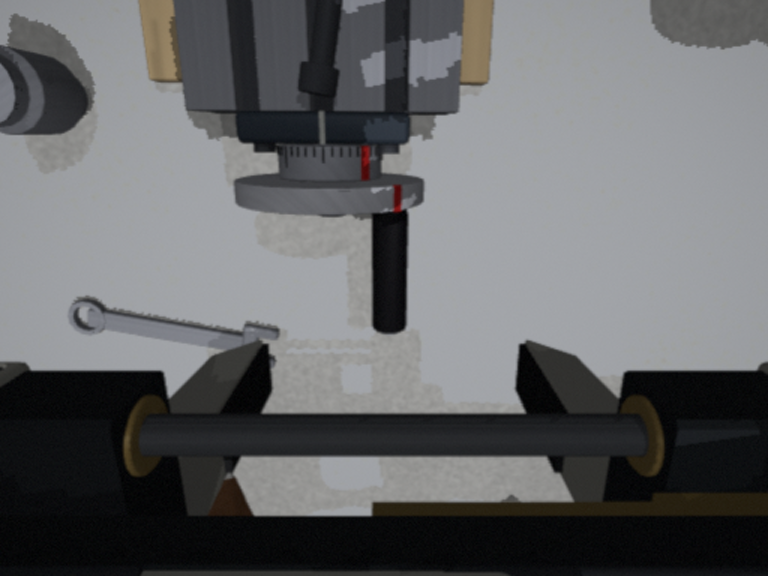

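The wrist view shows the index line ending at (322,143), red mark on the collar at (366,162) and on the rim at (397,198), and the handle from (390,212) to (390,332) (1.5x pixels). The view is good for reading the dial.

```bash
python3 - <<'E'
from h import *
c=load('wrist')
save(c['frame'][85:225,140:300],'w2c.png',5)
for nm,(u,v) in dict(idx=(322,141),redc=(366,162),redr=(397,198),h1=(390,225),h2=(390,270),h3=(390,320),h4=(376,270),h5=(403,270),disc=(329,192)).items():
    w=pt(c,u/1.5-.17,v/1.5-.17); print(nm,np.round(w,1),np.round(toM(w),1))
E
```

```text
idx [579.8 -11.8 130.9] [  3.1 182.6 130.9]
redc [560.2   2.9 119.6] [-18.7 193.7 119.6]
redr [546.7  22.5 138.9] [-35.4 210.7 138.9]
h1 [552.9  36.7 133.3] [-31.7 225.8 133.3]
h2 [557.3  61.4 133.3] [-31.7 250.9 133.3]
h3 [562.5  90.9 132.8] [-31.6 280.8 132.8]
h4 [565.4  61.5 128.3] [-23.7 252.3 128.3]
h5 [550.3  63.7 129.7] [-38.9 251.9 129.7]
disc [578.1  12.  154.8] [ -2.6 205.7 154.8]
```

View pics/w2c.png

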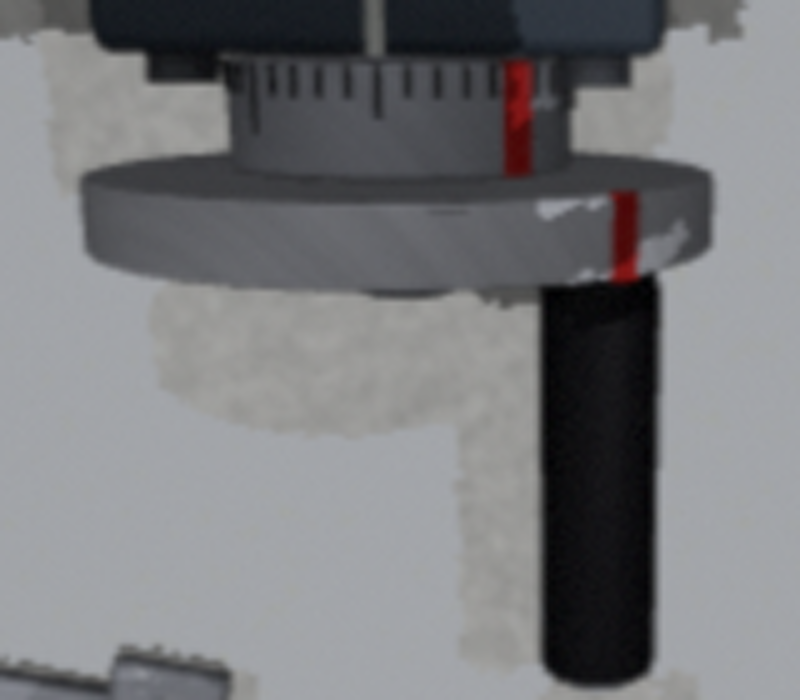

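```bash
python3 - <<'E'
from h import *
c=load('wrist'); print(toM(pt(c,140+600/5,85+672/5)))
print(delta(M((-31.6,263,104)),np.load('Rg.npy')), toM(cur()[0]))
E
```

```text
[-31.67929766 286.81226158 132.40521469]
(array([12.2 , -0.38,  0.24]), array([ 0.004, -0.003, -0.002])) [-29.45804134 259.42142465 225.99485805]
```

```bash
python3 -m creep '[{"tx":2,"ty":-0.4,"tz":0.24,"wx":0,"wy":0,"wz":0,"gripper":-1},{"tx":4.5,"ty":-0.4,"tz":0.24,"wx":0,"wy":0,"wz":0,"gripper":-1},{"tx":7,"ty":-0.4,"tz":0.24,"wx":0,"wy":0,"wz":0,"gripper":-1},{"tx":9,"ty":-0.4,"tz":0.24,"wx":0,"wy":0,"wz":0,"gripper":-1},{"tx":10.5,"ty":-0.4,"tz":0.24,"wx":0,"wy":0,"wz":0,"gripper":-1},{"tx":11.5,"ty":-0.4,"tz":0.24,"wx":0,"wy":0,"wz":0,"gripper":-1},{"tx":12.2,"ty":-0.4,"tz":0.24,"wx":0,"wy":0,"wz":0,"gripper":-1},{"tx":12.2,"ty":-0.4,"tz":0.24,"wx":0,"wy":0,"wz":0,"gripper":-1}]'
python3 - <<'E'
from h import *
p,r,o=cur(); print(toM(p))
c=cam('wrist'); save(c['frame'],'w3.png',1.5)
E
```

```text
time: 2.2
tool_pos: [554.2, 80.0, 103.5]
tcp_rot: [0.142, 1.569, 3.105]
contact_force: [-0.5, 0.3, -0.7]
grip_width: 92.0
[-37.90832937 268.59558832 103.51503706]
```

View pics/w3.png

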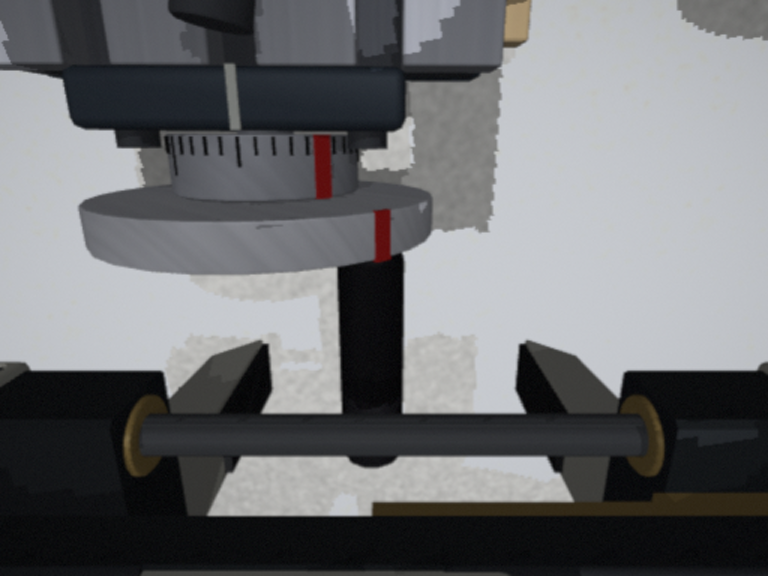

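The fingers straddle the handle: handle centre at (371,350), finger midpoint near (393,400). The offset is about 6 mm sideways and will be corrected before closing.

```bash
python3 - <<'E'
from h import *
p,r,o=cur(); print(toM(p), o['time'], o['dq'].round(3))
c=cam('wrist')
for nm,(u,v) in dict(idx=(235,128),redc=(322,165),redr=(383,236),h1=(371,290),h2=(371,380)).items():
    w=pt(c,u/1.5-.17,v/1.5-.17); print(nm,np.round(toM(w),1))
print(delta(M((-31.6,264,104)),np.load('Rg.npy')))
E
```

```text
[-37.31185827 268.68590864 104.5625909 ] 2.25 [ 0.    -0.022 -0.021 -0.001  0.009 -0.002]
idx [  4.1 183.5 130. ]
redc [-17.2 193.8 120.9]
redr [-35.2 211.  139.4]
h1 [-31.4 228.1 133.1]
h2 [-30.8 257.1 133.4]
(array([ 0.13,  0.47, -0.53]), array([-0.005, -0.001,  0.   ]))
```

```bash
python3 -m creep '[{"tx":0.05,"ty":0.4,"tz":-0.6,"wx":0,"wy":0,"wz":0,"gripper":-1},{"tx":0.05,"ty":0.4,"tz":-0.6,"wx":0,"wy":0,"wz":0,"gripper":-1},{"tx":0.05,"ty":0.4,"tz":-0.6,"wx":0,"wy":0,"wz":0,"gripper":-1},{"tx":0.05,"ty":0.4,"tz":-0.6,"wx":0,"wy":0,"wz":0,"gripper":0}]'
python3 - <<'E'
from h import *
p,r,o=cur(); print(toM(p), o['time'], o['dq'].round(3),o['grip_width'])
E
```

```text
time: 2.63
tool_pos: [560.4, 74.7, 104.7]
tcp_rot: [-2.779, 1.57, 0.184]
contact_force: [-0.9, -0.2, 0.2]
grip_width: 88.4
[-30.89697823 264.50516871 104.66618107] 2.6333 [ 0.003  0.003  0.006  0.    -0.002  0.   ] 88.39013728251317
```

Centred on the handle. Closing now.

```bash
python3 -m creep '[{"tx":0,"ty":0,"tz":0,"wx":0,"wy":0,"wz":0,"gripper":1},{"tx":0,"ty":0,"tz":0,"wx":0,"wy":0,"wz":0,"gripper":1},{"tx":0,"ty":0,"tz":0,"wx":0,"wy":0,"wz":0,"gripper":1},{"tx":0,"ty":0,"tz":0,"wx":0,"wy":0,"wz":0,"gripper":1},{"tx":0,"ty":0,"tz":0,"wx":0,"wy":0,"wz":0,"gripper":1},{"tx":0,"ty":0,"tz":0,"wx":0,"wy":0,"wz":0,"gripper":1},{"tx":0,"ty":0,"tz":0,"wx":0,"wy":0,"wz":0,"gripper":1},{"tx":0,"ty":0,"tz":0,"wx":0,"wy":0,"wz":0,"gripper":1}]'
python3 - <<'E'
from h import *
p,r,o=cur(); print(toM(p), o['time'], o['dq'].round(3),o['grip_width'])
c=cam('wrist'); save(c['frame'],'w4.png',1.5)
# plan: TCP at handle centre height -19; start a0
a0=.967; rr=42; s=lambda a:np.array([-rr*np.sin(a),rr*np.cos(a)])
for a in np.arange(a0,-1.45,-.1):
    d=s(a)-s(a0); print(round(a,2),'tx %.2f tz %.2f'%(-d[1]/10,-d[0]/10))
E
```

```text
time: 3.3
tool_pos: [560.1, 74.9, 104.2]
tcp_rot: [-1.201, 1.571, 1.763]
contact_force: [0.4, -0.3, -0.4]
grip_width: 36.3
[-31.228066   264.57440402 104.19276492] 3.3 [-0.     0.    -0.     0.001 -0.002  0.001] 36.294560119849315
0.97 tx -0.00 tz -0.00
0.87 tx -0.33 tz -0.26
0.77 tx -0.64 tz -0.54
0.67 tx -0.92 tz -0.86
0.57 tx -1.16 tz -1.20
0.47 tx -1.37 tz -1.57
0.37 tx -1.54 tz -1.95
0.27 tx -1.67 tz -2.35
0.17 tx -1.76 tz -2.76
0.07 tx -1.81 tz -3.18
-0.03 tx -1.81 tz -3.60
-0.13 tx -1.78 tz -4.01
-0.23 tx -1.70 tz -4.43
-0.33 tx -1.58 tz -4.83
-0.43 tx -1.43 tz -5.22
-0.53 tx -1.23 tz -5.59
-0.63 tx -1.00 tz -5.94
-0.73 tx -0.74 tz -6.27
-0.83 tx -0.44 tz -6.57
-0.93 tx -0.12 tz -6.83
-1.03 tx 0.23 tz -7.06
-1.13 tx 0.60 tz -7.26
-1.23 tx 0.99 tz -7.42
-1.33 tx 1.40 tz -7.54
-1.43 tx 1.81 tz -7.62
```

View pics/w4.png

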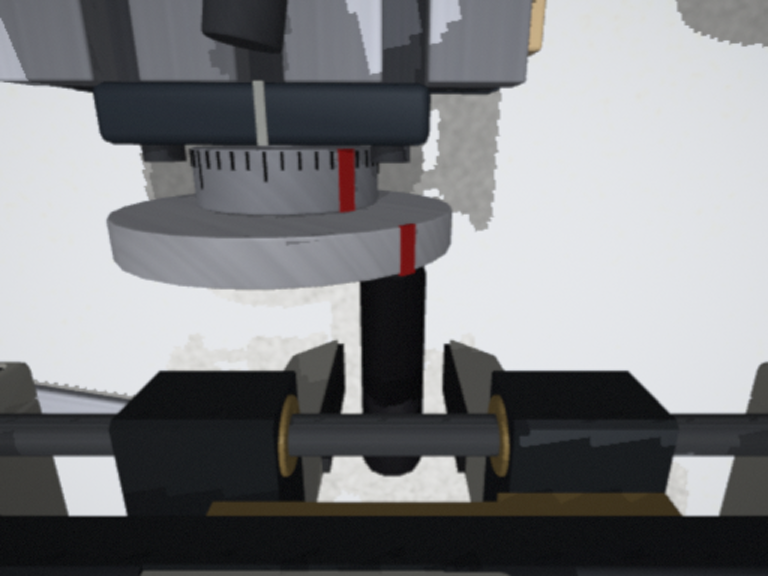

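The handle at (392,380) is centred between the fingers at (340..450), opening 36 mm. They are still closing, so I'll hold a few more rows.

```bash
python3 -m creep '[{"tx":0,"ty":0,"tz":0,"wx":0,"wy":0,"wz":0,"gripper":1},{"tx":0,"ty":0,"tz":0,"wx":0,"wy":0,"wz":0,"gripper":1},{"tx":0,"ty":0,"tz":0,"wx":0,"wy":0,"wz":0,"gripper":1},{"tx":0,"ty":0,"tz":0,"wx":0,"wy":0,"wz":0,"gripper":1}]'
```

```text
time: 3.68
tool_pos: [560.2, 74.9, 104.3]
tcp_rot: [-2.81, 1.57, 0.154]
contact_force: [0.6, -0.6, 0.5]
grip_width: 19.7
```

```bash
python3 -m creep '[{"tx":-0.33,"ty":0,"tz":-0.26,"wx":0,"wy":0,"wz":0,"gripper":1},{"tx":-0.64,"ty":0,"tz":-0.54,"wx":0,"wy":0,"wz":0,"gripper":1},{"tx":-0.92,"ty":0,"tz":-0.86,"wx":0,"wy":0,"wz":0,"gripper":1},{"tx":-1.16,"ty":0,"tz":-1.2,"wx":0,"wy":0,"wz":0,"gripper":1},{"tx":-1.37,"ty":0,"tz":-1.57,"wx":0,"wy":0,"wz":0,"gripper":1},{"tx":-1.54,"ty":0,"tz":-1.95,"wx":0,"wy":0,"wz":0,"gripper":1},{"tx":-1.67,"ty":0,"tz":-2.35,"wx":0,"wy":0,"wz":0,"gripper":1},{"tx":-1.67,"ty":0,"tz":-2.35,"wx":0,"wy":0,"wz":0,"gripper":1}]'
python3 - <<'E'
from h import *
p,r,o=cur(); print(toM(p), o['time'], o['contact_force'],o['grip_width'])
c=cam('wrist'); save(c['frame'],'w5.png',1.5)
E
```

```text
time: 4.35
tool_pos: [582.1, 71.3, 120.8]
tcp_rot: [-0.125, 1.567, 2.838]
contact_force: [-6.4, 3.3, -0.5]
grip_width: 20.2
[ -8.87866366 264.82993547 120.75758224] 4.35 [-6.35921562  3.32388235 -0.53658105] 20.224385846676146
```

View pics/w5.png

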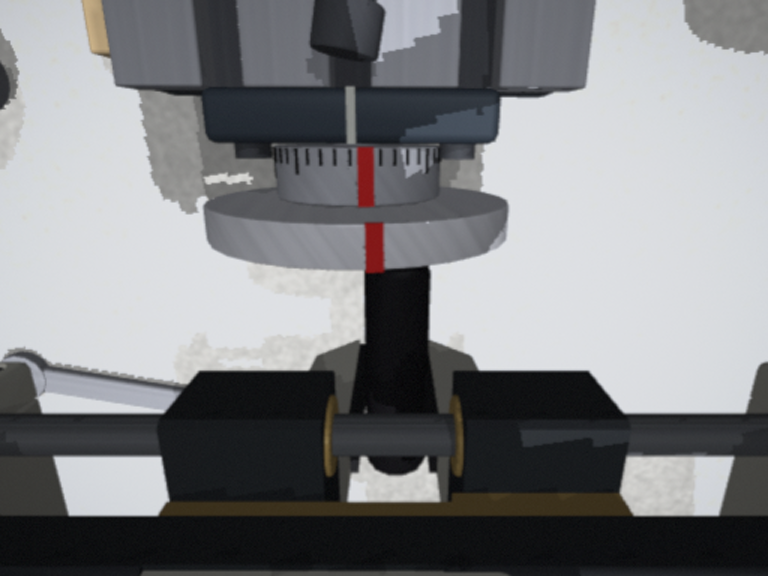

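The mark has come back to just right of the line: collar mark (366,175), index line (351,140). The grip holds and the force is 7 N. Continuing anticlockwise.

```bash
python3 - <<'E'
import numpy as np
rr=42; s=lambda a:np.array([-rr*np.sin(a),rr*np.cos(a)])
for a0,l in ((.27,np.arange(.17,-.6,-.1)),(-.53,np.arange(-.63,-1.45,-.1))):
  for a in l:
    d=s(a)-s(a0); print(round(a,2),'tx %.2f tz %.2f'%(-d[1]/10,-d[0]/10))
E
```

```text
0.17 tx -0.09 tz -0.41
0.07 tx -0.14 tz -0.83
-0.03 tx -0.15 tz -1.25
-0.13 tx -0.12 tz -1.66
-0.23 tx -0.04 tz -2.08
-0.33 tx 0.07 tz -2.48
-0.43 tx 0.23 tz -2.87
-0.53 tx 0.42 tz -3.24
-0.63 tx 0.23 tz -0.35
-0.73 tx 0.49 tz -0.68
-0.83 tx 0.79 tz -0.98
-0.93 tx 1.11 tz -1.24
-1.03 tx 1.46 tz -1.48
-1.13 tx 1.83 tz -1.68
-1.23 tx 2.22 tz -1.84
-1.33 tx 2.62 tz -1.96
-1.43 tx 3.03 tz -2.04
```

```bash
python3 -m creep '[{"tx":-0.09,"ty":0,"tz":-0.41,"wx":0,"wy":0,"wz":0,"gripper":1},{"tx":-0.14,"ty":0,"tz":-0.83,"wx":0,"wy":0,"wz":0,"gripper":1},{"tx":-0.15,"ty":0,"tz":-1.25,"wx":0,"wy":0,"wz":0,"gripper":1},{"tx":-0.12,"ty":0,"tz":-1.66,"wx":0,"wy":0,"wz":0,"gripper":1},{"tx":-0.04,"ty":0,"tz":-2.08,"wx":0,"wy":0,"wz":0,"gripper":1},{"tx":0.07,"ty":0,"tz":-2.48,"wx":0,"wy":0,"wz":0,"gripper":1},{"tx":0.23,"ty":0,"tz":-2.87,"wx":0,"wy":0,"wz":0,"gripper":1},{"tx":0.42,"ty":0,"tz":-3.24,"wx":0,"wy":0,"wz":0,"gripper":1}]'
python3 - <<'E'
from h import *
p,r,o=cur(); print(toM(p), o['time'], o['contact_force'],o['grip_width'],o['joint_positions'][5])
E
```

```text
time: 5.07
tool_pos: [614.7, 65.7, 117.6]
tcp_rot: [-0.587, 1.569, 2.376]
contact_force: [-5.7, 2.3, 4.3]
grip_width: 20.4
[ 24.20230226 264.89935945 117.56032762] 5.0667 [-5.73425895  2.25636014  4.34933312] 20.350210393914228 -2.982050802227283
```

```bash
python3 -m creep '[{"tx":0.23,"ty":0,"tz":-0.35,"wx":0,"wy":0,"wz":0,"gripper":1},{"tx":0.49,"ty":0,"tz":-0.68,"wx":0,"wy":0,"wz":0,"gripper":1},{"tx":0.79,"ty":0,"tz":-0.98,"wx":0,"wy":0,"wz":0,"gripper":1},{"tx":1.11,"ty":0,"tz":-1.24,"wx":0,"wy":0,"wz":0,"gripper":1},{"tx":1.46,"ty":0,"tz":-1.48,"wx":0,"wy":0,"wz":0,"gripper":1},{"tx":1.83,"ty":0,"tz":-1.68,"wx":0,"wy":0,"wz":0,"gripper":1},{"tx":2.22,"ty":0,"tz":-1.84,"wx":0,"wy":0,"wz":0,"gripper":1},{"tx":2.62,"ty":0,"tz":-1.96,"wx":0,"wy":0,"wz":0,"gripper":1}]'
python3 - <<'E'
from h import *
p,r,o=cur(); print(toM(p), o['time'], o['contact_force'],o['grip_width'],o['joint_positions'][5])
c=cam('wrist'); save(c['frame'],'w6.png',1.5)
E
```

```text
time: 5.73
tool_pos: [635.1, 61.9, 91.9]
tcp_rot: [-2.585, 1.569, 0.379]
contact_force: [-3.4, 1.0, 6.3]
grip_width: 19.9
[ 44.88780038 264.67933409  91.92088861] 5.7333 [-3.39224089  0.99866877  6.25902884] 19.897203735903574 -2.9870925233320658
```

View pics/w6.png

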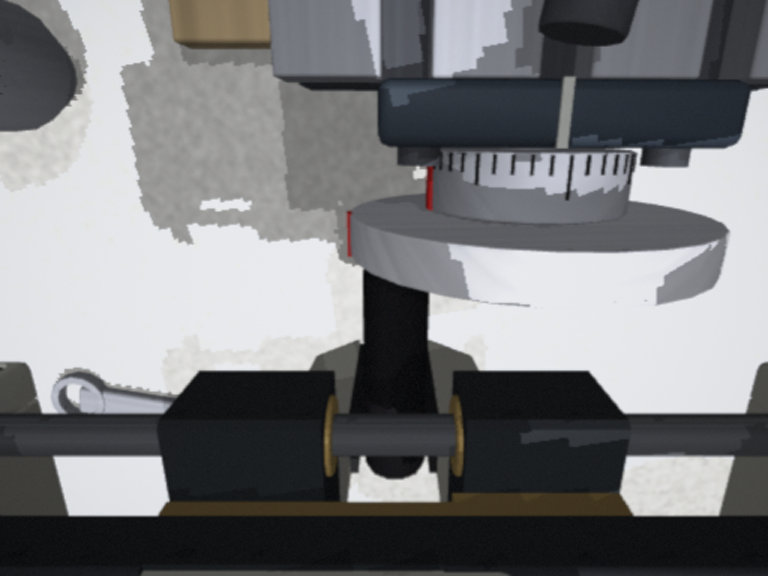

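The mark stands at the far left edge of the collar, (430,188), with the index line at (566,145). The long tick at (569,180) puts it close to a quarter turn past. Going 0.05 rad more, then coming forward clockwise to a bit short of the line.

```bash
python3 -m creep '[{"tx":0.1,"ty":0,"tz":-0.02,"wx":0,"wy":0,"wz":0,"gripper":1},{"tx":0.22,"ty":0,"tz":-0.04,"wx":0,"wy":0,"wz":0,"gripper":1},{"tx":0.22,"ty":0,"tz":-0.04,"wx":0,"wy":0,"wz":0,"gripper":1}]'
python3 - <<'E'
from h import *
p,r,o=cur(); m=toM(p); print(m, o['time'], o['contact_force'],np.arctan2(-(m[0]-3.5),m[2]+19-99)-.2)
c=cam('wrist'); save(c['frame'],'w7.png',1.5)
rr=42; s=lambda a:np.array([-rr*np.sin(a),rr*np.cos(a)])
for a0,l in ((-1.38,np.arange(-1.28,-.55,.1)),(-.58,np.arange(-.48,.25,.1))):
  for a in l:
    d=s(a)-s(a0); print(round(a,2),'tx %.2f tz %.2f'%(-d[1]/10,-d[0]/10))
E
```

```text
time: 6.03
tool_pos: [635.6, 61.8, 89.6]
tcp_rot: [-2.713, 1.569, 0.25]
contact_force: [-2.4, 2.4, 4.3]
grip_width: 19.8
[ 45.44250697 264.65005871  89.6258701 ] 6.0333 [-2.37750078  2.43682504  4.30801377] -1.5452014029639487
-1.28 tx -0.41 tz 0.10
-1.18 tx -0.80 tz 0.24
-1.08 tx -1.18 tz 0.42
-0.98 tx -1.54 tz 0.64
-0.88 tx -1.88 tz 0.89
-0.78 tx -2.19 tz 1.17
-0.68 tx -2.47 tz 1.48
-0.58 tx -2.72 tz 1.82
-0.48 tx -0.21 tz 0.36
-0.38 tx -0.39 tz 0.74
-0.28 tx -0.52 tz 1.14
-0.18 tx -0.62 tz 1.55
-0.08 tx -0.67 tz 1.97
0.02 tx -0.69 tz 2.39
0.12 tx -0.66 tz 2.80
0.22 tx -0.59 tz 3.22
```

View pics/w7.png

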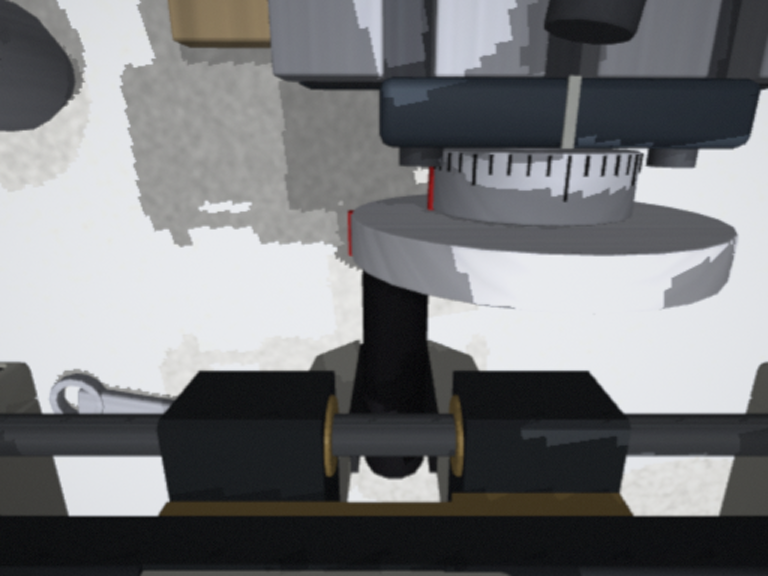

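The mark is at (431,188) and the long tick at (568,180) now lies in line with the index, so this is a quarter turn past. Coming forward clockwise.

```bash
python3 -m creep '[{"tx":-0.41,"ty":0,"tz":0.1,"wx":0,"wy":0,"wz":0,"gripper":1},{"tx":-0.8,"ty":0,"tz":0.24,"wx":0,"wy":0,"wz":0,"gripper":1},{"tx":-1.18,"ty":0,"tz":0.42,"wx":0,"wy":0,"wz":0,"gripper":1},{"tx":-1.54,"ty":0,"tz":0.64,"wx":0,"wy":0,"wz":0,"gripper":1},{"tx":-1.88,"ty":0,"tz":0.89,"wx":0,"wy":0,"wz":0,"gripper":1},{"tx":-2.19,"ty":0,"tz":1.17,"wx":0,"wy":0,"wz":0,"gripper":1},{"tx":-2.47,"ty":0,"tz":1.48,"wx":0,"wy":0,"wz":0,"gripper":1},{"tx":-2.72,"ty":0,"tz":1.82,"wx":0,"wy":0,"wz":0,"gripper":1}]'
python3 -m creep '[{"tx":-0.21,"ty":0,"tz":0.36,"wx":0,"wy":0,"wz":0,"gripper":1},{"tx":-0.39,"ty":0,"tz":0.74,"wx":0,"wy":0,"wz":0,"gripper":1},{"tx":-0.52,"ty":0,"tz":1.14,"wx":0,"wy":0,"wz":0,"gripper":1},{"tx":-0.62,"ty":0,"tz":1.55,"wx":0,"wy":0,"wz":0,"gripper":1},{"tx":-0.67,"ty":0,"tz":1.97,"wx":0,"wy":0,"wz":0,"gripper":1},{"tx":-0.67,"ty":0,"tz":1.97,"wx":0,"wy":0,"wz":0,"gripper":1},{"tx":-0.67,"ty":0,"tz":1.97,"wx":0,"wy":0,"wz":0,"gripper":1}]'
python3 - <<'E'
from h import *
p,r,o=cur(); m=toM(p); print(m, o['time'], o['contact_force'],np.arctan2(-(m[0]-3.5),m[2]+19-99)-.2)
c=cam('wrist'); save(c['frame'],'w8.png',1.5)
E
```

```text
time: 6.75
tool_pos: [618.5, 64.7, 116.2]
tcp_rot: [-2.933, 1.566, 0.031]
contact_force: [7.2, 2.4, -3.9]
grip_width: 20.1
time: 7.33
tool_pos: [599.0, 68.2, 123.4]
tcp_rot: [-2.96, 1.566, 0.003]
contact_force: [5.4, 1.9, -0.5]
grip_width: 20.2
[  8.26274041 264.65609534 123.35375481] 7.3333 [ 5.36524138  1.93529042 -0.53868347] -0.3094188487847707
```

View pics/w8.png

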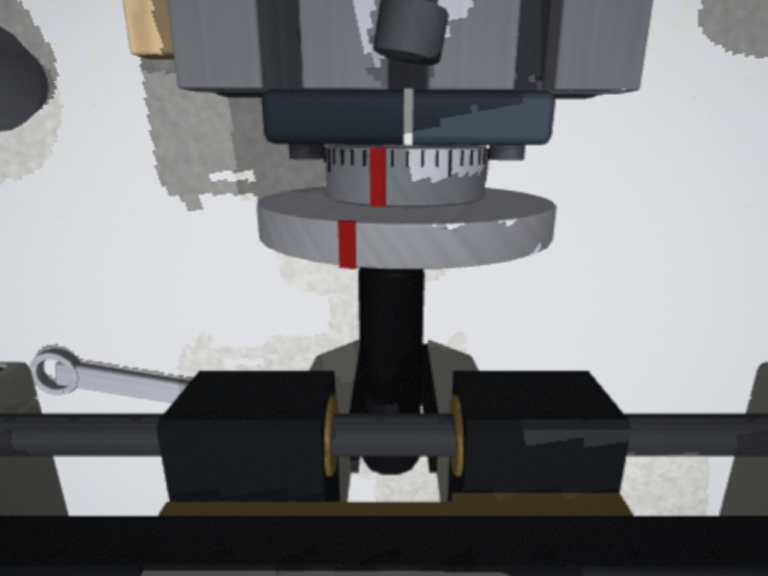

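```bash
cat >> h.py <<'E'
AX=np.array([3.5,0,99.5])
def cyl(c,u,v,Rr,ax=None):
    ax=AX if ax is None else ax
    o=toM(np.array(c['xyz'])); d=rot(c)@ray(c,u,v); q=toM(np.array([P[0]+d[0],P[1]+d[1],d[2]]))
    ox,oz=o[0]-ax[0],o[2]-ax[2]; A=q[0]**2+q[2]**2;B=2*(ox*q[0]+oz*q[2]);C=ox*ox+oz*oz-Rr*Rr
    t=(-B-np.sqrt(max(0,B*B-4*A*C)))/2/A; w=o+t*q
    return np.arctan2(-(w[0]-ax[0]),w[2]-ax[2]),w
def dial(c,ui,v0,v1,dv0,dv1,rv0,rv1):
    "native pixels: index col guess, rows of index, rows of collar, rows of rim"
    f=c['frame'].astype(float); red=(f[:,:,0]>90)&(f[:,:,1]<70)&(f[:,:,2]<70)
    red=f[:,:,0]-np.maximum(f[:,:,1],f[:,:,2]); red=np.where(red>30,red,0)
    I=[];cols=np.arange(int(ui)-6,int(ui)+7)
    for v in range(v0,v1):
        g=f[v,cols].mean(1); g=np.maximum(0,g-np.median(g)-25)
        if g.sum()>0: I.append((v,(g*cols).sum()/g.sum()))
    I=np.array(I); k=np.polyfit(I[:,0],I[:,1],1); ai=[cyl(c,np.polyval(k,v),v,30.) for v in (v0,v1,v1+1)]
    out={'idx':[(round(a,3),w.round(1).tolist()) for a,w in ai]}
    for n,a,b,Rr in (('collar',dv0,dv1,30.),('rim',rv0,rv1,55.)):
        L=[]
        for v in range(a,b):
            g=red[v]
            if g.sum()>60: L.append(cyl(c,(g*np.arange(512)).sum()/g.sum(),v,Rr))
        L2=np.array([x[0] for x in L]); out[n]=(np.median(L2).round(4),L2.std().round(4),len(L2),L[len(L)//2][1].round(1).tolist())
    return out
E
python3 - <<'E'
from h import *
c=load('wrist')
print(dial(c,408/1.5,64,94,102,134,150,176))
E
```

```text
{'idx': [(np.float64(0.013), [3.1, 170.5, 129.5]), (np.float64(0.014), [3.1, 183.4, 129.5]), (np.float64(0.014), [3.1, 183.8, 129.5])], 'collar': (np.float64(-0.3129), np.float64(0.0011), 32, [12.7, 194.3, 128.1]), 'rim': (np.float64(-0.3173), np.float64(0.001), 26, [20.6, 210.7, 151.8])}
```

The mark is left of the line (378 vs 408). The cylinder fit of collar and rim agrees: the mark is at -0.326 rad. Advancing 0.26 rad in small steps.

```bash
python3 - <<'E'
import numpy as np
rr=42; s=lambda a:np.array([-rr*np.sin(a),rr*np.cos(a)])
a0=-.08
for a in (0,.06,.12,.18):
    d=s(a)-s(a0); print(a,'tx %.2f tz %.2f'%(-d[1]/10,-d[0]/10))
E
python3 -m creep '[{"tx":-0.01,"ty":0,"tz":0.34,"wx":0,"wy":0,"wz":0,"gripper":1},{"tx":-0.01,"ty":0,"tz":0.59,"wx":0,"wy":0,"wz":0,"gripper":1},{"tx":0.02,"ty":0,"tz":0.84,"wx":0,"wy":0,"wz":0,"gripper":1},{"tx":0.05,"ty":0,"tz":1.08,"wx":0,"wy":0,"wz":0,"gripper":1},{"tx":0.05,"ty":0,"tz":1.08,"wx":0,"wy":0,"wz":0,"gripper":1},{"tx":0.05,"ty":0,"tz":1.08,"wx":0,"wy":0,"wz":0,"gripper":1}]'
sed -i 's/AX=np.array(\[3.5/AX=np.array([3.1/' h.py
python3 - <<'E'
from h import *
p,r,o=cur(); m=toM(p); print(m, o['time'], o['contact_force'],np.arctan2(-(m[0]-3.1),m[2]+19-99)-.2)
c=cam('wrist'); save(c['frame'],'w9.png',1.5)
E
```

```text
0 tx -0.01 tz 0.34
0.06 tx -0.01 tz 0.59
0.12 tx 0.02 tz 0.84
0.18 tx 0.05 tz 1.09
time: 7.88
tool_pos: [588.8, 69.9, 123.1]
tcp_rot: [-3.001, 1.565, -0.037]
contact_force: [5.7, 2.4, 0.1]
grip_width: 20.3
[ -2.05682846 264.6256086  123.12192608] 7.8833 [5.70077019 2.41721285 0.05025239] -0.08097807829708771
```

View pics/w9.png

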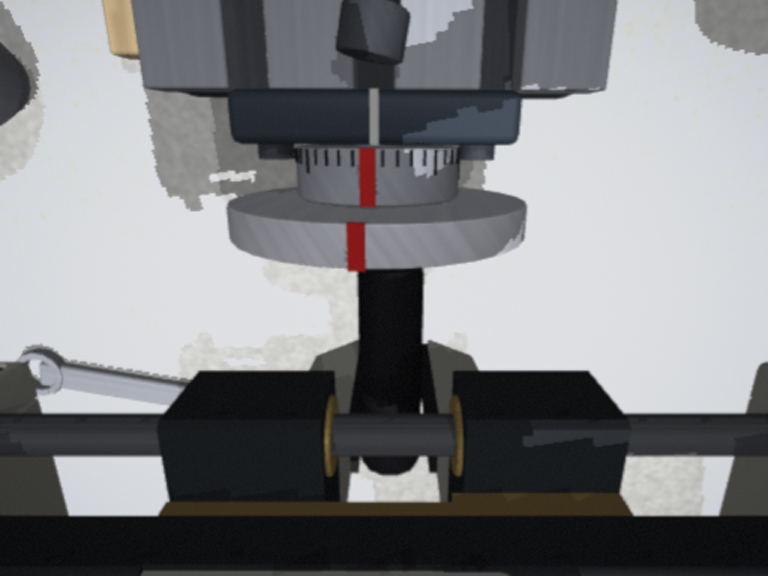

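```bash
python3 - <<'E'
from h import *
c=load('wrist')
print(dial(c,374/1.5,64,94,102,134,150,176))
E
```

```text
{'idx': [(np.float64(-0.001), [3.1, 170.5, 129.5]), (np.float64(-0.007), [3.3, 183.3, 129.5]), (np.float64(-0.007), [3.3, 183.8, 129.5])], 'collar': (np.float64(-0.0842), np.float64(0.0016), 32, [5.7, 194.1, 129.4]), 'rim': (np.float64(-0.0823), np.float64(0.0009), 26, [7.6, 210.1, 154.3])}
```

The mark (368,175) is just left of the line (374,140): -0.08 rad. Final approach.

```bash
python3 -m creep '[{"tx":0.02,"ty":0,"tz":0.11,"wx":0,"wy":0,"wz":0,"gripper":1},{"tx":0.04,"ty":0,"tz":0.21,"wx":0,"wy":0,"wz":0,"gripper":1},{"tx":0.06,"ty":0,"tz":0.3,"wx":0,"wy":0,"wz":0,"gripper":1},{"tx":0.06,"ty":0,"tz":0.3,"wx":0,"wy":0,"wz":0,"gripper":1},{"tx":0.06,"ty":0,"tz":0.3,"wx":0,"wy":0,"wz":0,"gripper":1}]'
python3 - <<'E'
from h import *
c=cam('wrist'); save(c['frame'][50:200,180:320],'w10.png',4)
p,r,o=cur(); m=toM(p); print(m, o['time'], o['contact_force'])
print(dial(c,364/1.5,64,94,102,134,150,176))
E
```

```text
time: 8.35
tool_pos: [586.1, 70.4, 122.6]
tcp_rot: [-3.012, 1.565, -0.048]
contact_force: [7.3, 2.0, -0.0]
grip_width: 20.0
[ -4.7553011  264.63763178 122.62045403] 8.4 [7.10508273 1.51071344 0.1967248 ]
{'idx': [(np.float64(0.001), [3.1, 170.5, 129.5]), (np.float64(-0.007), [3.3, 183.3, 129.5]), (np.float64(-0.007), [3.3, 183.7, 129.5])], 'collar': (np.float64(-0.0183), np.float64(0.0016), 32, [3.6, 194.1, 129.5]), 'rim': (np.float64(-0.0179), np.float64(0.0008), 26, [4.1, 209.9, 154.5])}
```

View pics/w10.png

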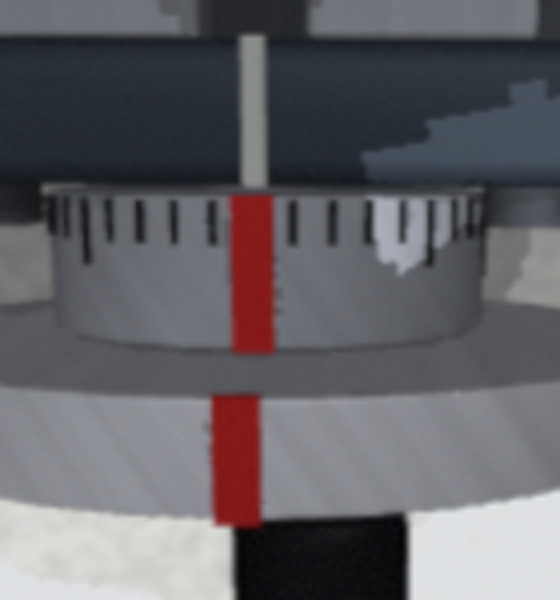

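The mark (251,200) lies under the line (254,185), some 0.01 rad short. One more touch forward.

```bash
python3 -m creep '[{"tx":0.01,"ty":0,"tz":0.05,"wx":0,"wy":0,"wz":0,"gripper":1},{"tx":0.01,"ty":0,"tz":0.05,"wx":0,"wy":0,"wz":0,"gripper":1},{"tx":0.01,"ty":0,"tz":0.05,"wx":0,"wy":0,"wz":0,"gripper":1},{"tx":0.01,"ty":0,"tz":0.05,"wx":0,"wy":0,"wz":0,"gripper":1}]'
python3 - <<'E'
from h import *
c=cam('wrist'); save(c['frame'][50:200,180:320],'w11.png',4)
print(dial(c,363/1.5,64,94,102,134,150,176))
E
```

```text
time: 8.73
tool_pos: [585.7, 70.5, 122.5]
tcp_rot: [-3.015, 1.565, -0.051]
contact_force: [7.2, 1.8, -0.1]
grip_width: 20.0
{'idx': [(np.float64(-0.001), [3.1, 170.5, 129.5]), (np.float64(-0.006), [3.3, 183.3, 129.5]), (np.float64(-0.006), [3.3, 183.7, 129.5])], 'collar': (np.float64(-0.0092), np.float64(0.0013), 32, [3.4, 194.1, 129.5]), 'rim': (np.float64(-0.0087), np.float64(0.0008), 26, [3.6, 209.9, 154.5])}
```

View pics/w11.png

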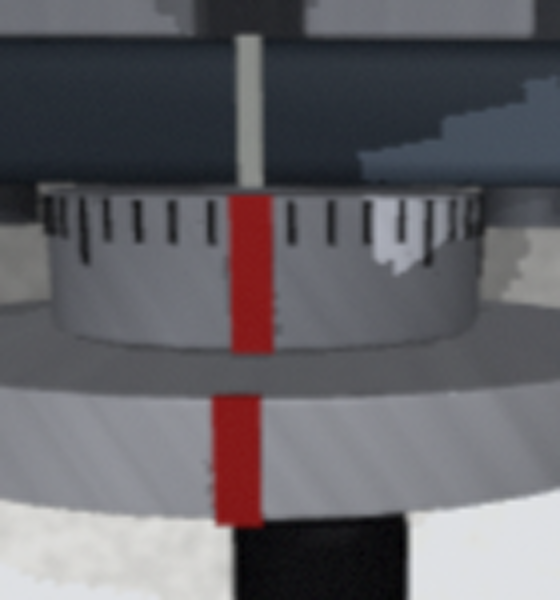

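The mark is centred under the line, (251,200) vs (250,185), within about 0.005 rad. Easing the forward load slightly, then opening.

```bash
python3 -m creep '[{"tx":0,"ty":0,"tz":-0.04,"wx":0,"wy":0,"wz":0,"gripper":1},{"tx":0,"ty":0,"tz":-0.08,"wx":0,"wy":0,"wz":0,"gripper":1},{"tx":0,"ty":0,"tz":-0.08,"wx":0,"wy":0,"wz":0,"gripper":1}]'
python3 - <<'E'
from h import *
c=cam('wrist'); 
print(dial(c,363/1.5,64,94,102,134,150,176))
E
```

```text
time: 9.03
tool_pos: [586.0, 70.5, 122.4]
tcp_rot: [-2.969, 1.566, -0.005]
contact_force: [5.1, 2.2, 1.6]
grip_width: 20.1
{'idx': [(np.float64(-0.001), [3.1, 170.6, 129.5]), (np.float64(-0.002), [3.2, 183.4, 129.5]), (np.float64(-0.002), [3.2, 183.8, 129.5])], 'collar': (np.float64(-0.0088), np.float64(0.0019), 32, [3.4, 194.1, 129.5]), 'rim': (np.float64(-0.0081), np.float64(0.001), 26, [3.6, 209.9, 154.5])}
```

```bash
python3 -m creep '[{"tx":0,"ty":0,"tz":-0.07,"wx":0,"wy":0,"wz":0,"gripper":1},{"tx":0,"ty":0,"tz":-0.07,"wx":0,"wy":0,"wz":0,"gripper":1},{"tx":0,"ty":0,"tz":-0.07,"wx":0,"wy":0,"wz":0,"gripper":-1},{"tx":0,"ty":0,"tz":-0.07,"wx":0,"wy":0,"wz":0,"gripper":-1},{"tx":0,"ty":0,"tz":-0.07,"wx":0,"wy":0,"wz":0,"gripper":-1},{"tx":0,"ty":0,"tz":-0.07,"wx":0,"wy":0,"wz":0,"gripper":-1},{"tx":0,"ty":0,"tz":-0.07,"wx":0,"wy":0,"wz":0,"gripper":-1},{"tx":0,"ty":0,"tz":-0.07,"wx":0,"wy":0,"wz":0,"gripper":-1}]'
python3 - <<'E'
from h import *
c=cam('wrist'); save(c['frame'],'w12.png',1.5)
print(dial(c,363/1.5,64,94,102,134,150,176))
E
```

```text
time: 9.75
tool_pos: [584.6, 70.3, 120.9]
tcp_rot: [0.283, 1.57, -3.037]
contact_force: [-0.4, -0.7, 0.2]
grip_width: 55.6
{'idx': [(np.float64(-0.001), [3.1, 170.2, 129.5]), (np.float64(-0.003), [3.2, 182.9, 129.5]), (np.float64(-0.003), [3.2, 183.3, 129.5])], 'collar': (np.float64(-0.0122), np.float64(0.0014), 32, [3.5, 193.5, 129.5]), 'rim': (np.float64(-0.0119), np.float64(0.0005), 26, [3.7, 209.1, 154.5])}
```

View pics/w12.png

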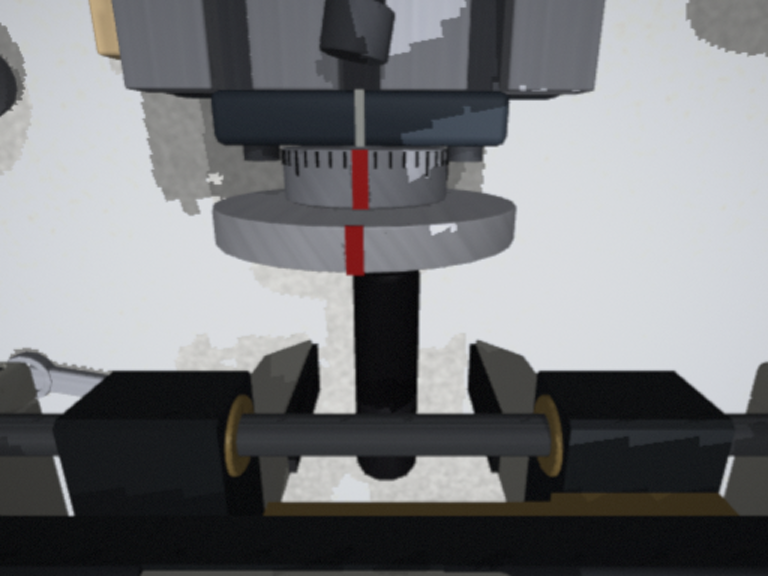

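Released, with both fingers clear of the handle at (387,380). The mark (359,178) is still at the line (360,145), about -0.01 rad. Retreating upward.

```bash
python3 -m creep '[{"tx":0,"ty":0,"tz":0,"wx":0,"wy":0,"wz":0,"gripper":-1},{"tx":-0.5,"ty":0,"tz":0,"wx":0,"wy":0,"wz":0,"gripper":-1},{"tx":-2,"ty":0,"tz":0,"wx":0,"wy":0,"wz":0,"gripper":-1},{"tx":-4,"ty":0,"tz":0,"wx":0,"wy":0,"wz":0,"gripper":-1},{"tx":-6,"ty":0,"tz":0,"wx":0,"wy":0,"wz":0,"gripper":-1},{"tx":-8,"ty":0,"tz":0,"wx":0,"wy":0,"wz":0,"gripper":-1},{"tx":-9.5,"ty":0,"tz":0,"wx":0,"wy":0,"wz":0,"gripper":-1},{"tx":-10,"ty":0,"tz":0,"wx":0,"wy":0,"wz":0,"gripper":-1}]'
python3 -m creep '[{"tx":0,"ty":0,"tz":0,"wx":0,"wy":0,"wz":0,"gripper":-1},{"tx":0,"ty":0,"tz":0,"wx":0,"wy":0,"wz":0,"gripper":-1},{"tx":0,"ty":0,"tz":0,"wx":0,"wy":0,"wz":0,"gripper":-1}]'
python3 - <<'E'
from h import *
c=cam('wrist'); save(c['frame'][60:220,130:330],'w13.png',4)
s=cam('scene'); save(s['frame'],'s13.png',1.5)
print(get_obs()['contact_force'])
E
```

```text
time: 10.47
tool_pos: [586.0, 70.4, 224.2]
tcp_rot: [-2.963, 1.566, 0.001]
contact_force: [-0.1, -0.0, 0.1]
grip_width: 91.7
time: 10.72
tool_pos: [584.2, 70.4, 219.7]
tcp_rot: [0.151, 1.568, 3.115]
contact_force: [0.2, -0.4, -0.6]
grip_width: 91.7
[0.11292537 0.12369324 0.67811171]
```

View pics/w13.png

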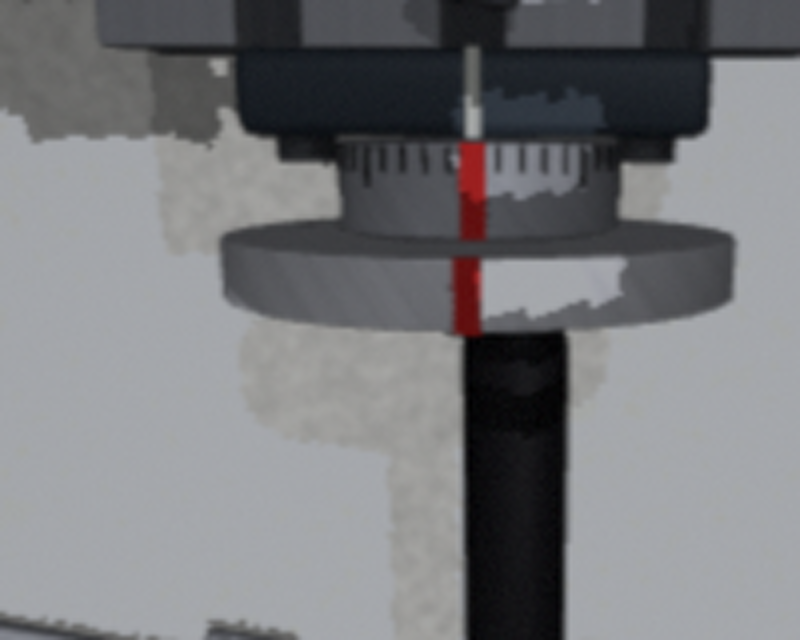

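View pics/s13.png

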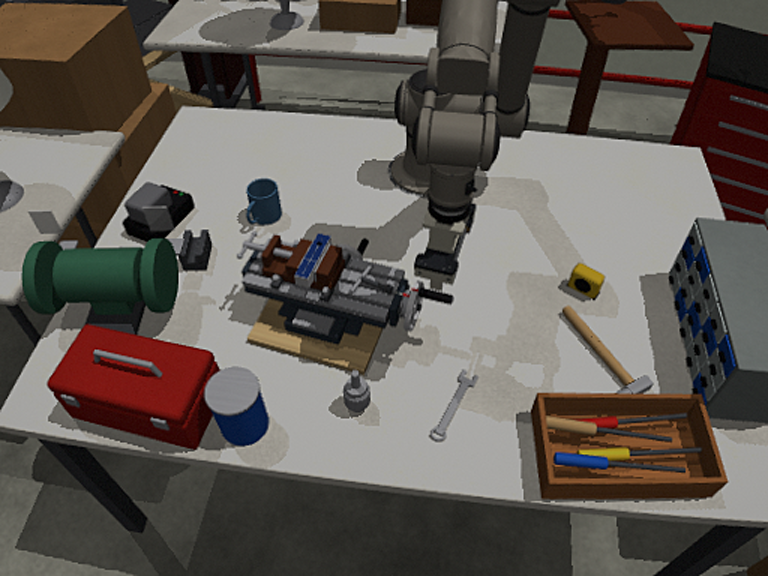

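The close view shows the red mark (472,150) in line with the index line (473,130). In the scene picture the loose things and the lower handle stand where they were, and the arm is clear. Handing in.

```bash
python3 -c "
from plant import *
print(close_job())"
```

```text
the job is handed in; nothing more can be done
None
```

The job is handed in at about 10.8 s. The red mark stands on the index line, with the backlash taken up clockwise.

- **What I did:** I gripped the handle from above and wound the wheel back anticlockwise from about +0.77 rad to about -1.55 rad, a quarter turn past the line. I then came forward clockwise only, in shrinking steps, and eased the push while the mark stayed put. After that I opened the gripper and lifted clear.
- **Mark position:** after release, the collar and rim fits both put the mark at about -0.01 rad, a touch short of the line. The last close view, after lifting clear, shows it in line with the index.
- **Forces:** the readings I took while cranking stayed under about 9 N. The last reading after retreating was about 0.7 N, which is the noise level.
- **Other things:** the loose things and the lower handwheel look unmoved in the final scene picture. I did not re-measure their positions.
- **Disagreements:** my first pose fit was about 3 mm off sideways at the wheel. The arm also lagged its command at one reading, so the gripper came down about 6 mm to the side of the handle. I corrected both from the wrist camera before closing. No check failed at the end.

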